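# Pump up the wax injector

## Robot

A 7-joint arm with a two-finger parallel gripper is mounted at the origin on the work surface. World frame = base frame: x ahead of the robot, y to its left, z up, the work surface at z = 0. Lengths are in m, angles in rad, forces in N, time in s.
With the tool pointing down it reaches from about 0.35 to 0.9 m from the base axis. Payload 7.2 kg.
Tool frame: the origin (TCP) lies between the finger pads; the fingertips stand 22 mm ahead of it and the grasp point (between the pads) lies 3 mm ahead of it; z points along the fingers, y is the direction in which the jaws open and shut (so a half turn about z gives the same grasp; the last joint's range is limited). The gripper opens to 88 mm and grips with 3 to 60 N. Pads are 20 mm wide; open, the fingers measure 115 mm over their backs; the gripper's body (75 mm by 178 mm) begins 61 mm behind the grasp point.
Start: joints at [1.145, 0.411, -0.013, 1.596, 0.006, 1.134, -0.082], TCP at [0.219, -0.585, 0.245] pointing down, gripper open.
Joint ranges: [-2.95, 2.95], [-0.29, 1.99], [-1.47, 1.44], [0.14, 2.54], [-1.03, 4.17], [0.13, 1.85], [-2.86, 2.86]. Speed limits (rad/s): [2.39, 2.39, 3.01, 3.01, 3.14, 3.14, 3.14].

## Interface

Orientations are given as a 3x3 rotation matrix whose columns are the frame's x, y, z axes.
In Python, from cell import r gives the robot as it stands. Calls block until the motion is done:
- r.move_ptp(position, orientation): joint-space move of the TCP to a pose.
- r.move_straight(position, frame=None, rate=0.15, f_stop=None): straight line of the TCP; frame=None keeps the orientation; rate is the mean speed in m/s. With f_stop (N) it stops when the force on the tool has changed by that much, and returns True; else False.
- r.move_joints(angles): joint-space move.
- r.release() and r.close_gripper(grasp_force=None): open the fingers fully, or close them until they stop; grasp_force is the grip in N (None keeps the last).
- r.sleep(seconds).
- r.solve_ik(position, orientation): joint angles nearest the present ones, or None.
- r.sense(): the state.
- r.read_camera(name): name is "scene" or "top" or "wrist"; returns a dict with "pixels" (480x640x3 uint8, blue, green, red), "depth" (480x640 float32, m along the optical axis (not along the pixel's ray), 0 where there is no reading), "vertical_fov" (degrees; the focal length in pixels is half the picture's height over the tangent of half this angle, whatever the lens; pixels are square), "cx", "cy" (the principal point, pixels), "eye" and "attitude" of the camera in the world; the wrist camera has in their place "hand_eye" (4x4, takes a point from camera to tool coordinates, whose origin is the TCP and whose axes are the flange's). Camera axes: x right, y down, z forward; pixel columns grow to the right and rows downward; lengths in m; the calibration is good to about 2 mm. A picture is of the moment at which its call begins: read the wrist's pose just before it.
A pose or a line that the arm cannot do raises r.PlanningError and nothing moves.
- r.sign_off(): hands the job in, once; it reports no verdict.
The state is a dict: "clock": time; "joints": joint angles; "qd": joint speeds; "tau": joint torques, N m; "tool_pos": TCP position; "tcp_rot": TCP orientation; "ft_force": force on the tool from outside, world axes, zero at the start; "wrist_torque": the same for the moment, N m; "gripper_width": opening from 0.0 (shut) to 1.0 (fully open).
Only numpy, scipy, OpenCV 4.12 (cv2) and the standard library are available. Lean on these libraries where they do the work, as an engineer would, in place of code of your own. Each camera call takes 0.05 s, during which the arm holds its last target.

## Task

Get the wax injector ready for casting: push the little bleed lever on its lid fully shut, then pump the black knob in the middle of the lid, pressing it down and letting its spring bring it up again and again, until the pressure pin stands fully out of its bush and rises no further. Only push: do not pull the knob upwards, do not touch the pin, and leave the torch, jar, mallet and mould where they are.

Things in the scene. Friction and masses are not known exactly. Their poses are not given: they have to be found in the camera images.
- injector: White round pot 178 mm across with an aluminium lid whose top is 143 mm above the bench, bolted down. Origin: under its centre, on the bench. Its -x axis points to its front (brass nozzle and black control panel; the nozzle ends 120 mm from the axis), +y to the bleed valve, -y to the pressure pin. Four clamping screws stand 16 mm above the lid, 75 mm from the axis, on the diagonals. It turns up to 0.35 rad about vertical from start to start.
- vent_hinge (a point): Point on the vertical axis of the bleed lever, at the lever's mid height: 193 mm above the bench, 56 mm from the pot's axis on its +y side. Below the lever is the brass valve (18 mm across, up to 26 mm above the lid) with a spout towards +y.
- vent_lever_end (a point): Middle of the free end of the bleed lever, 52 mm from its hinge. The lever is level: a thin steel neck, then a black grip 30 mm long (from 22 to 52 mm off the hinge), 12 mm wide and 14 mm tall (186 to 200 mm above the bench). 36 mm are free beneath it, down to the lid.
- vent (a joint): Angle of the bleed lever, rad. 0 = shut, against its stop, the lever pointing to the pot's front (-x); 1.57 = open, the lever pointing outwards along the spout (+y). It starts open, at 1.1 to 1.5. Seen from above it shuts counter-clockwise. It moves with 1 to 2 N at the grip and stays where it is left. While it is open, pumping builds up nothing.
- pump_knob_top (a point): Middle of the upper face of the pump knob: black, 50 mm across, mushroom shaped, nearly flat on top, on a vertical rod in the centre of the lid. At rest its top is 229 mm above the bench. It moves with the knob.
- plunger (a joint): How far the pump knob is pressed down, m. 0 = at rest (up), 0.032 = bottom of the stroke; a spring of 250 N/m brings it up by itself (8 N at the bottom, up to 5 N more while moving down, then a solid stop). Below 0 it has been pulled up. With the bleed lever shut every full stroke adds pressure; a half stroke adds about half as much, very short dabs nothing. Pressure stays.
- pin (a joint): How far the pressure pin has come out, m. 0 = in, 0.018 = the end of its way; it counts as fully out from 0.016. The first few strokes do not move it, the next ones lift it by up to 11 mm each, the last millimetres more slowly; it takes 3 to 7 full strokes in all, differing from start to start. Once it is out, further strokes do no harm: it stays between 0.0172 and 0.018.
- pin_top (a point): Top of the steel pressure pin (head 12 mm across, shaft 9 mm) in a brass bush on the lid, 56 mm from the pot's axis on its -y side. With the pin in it is 164 mm above the bench, fully out 182 mm.
- pressure_pin: The pressure pin itself. Origin: on its axis, 3 mm below pin_top.
- torch: Upright black gas torch with a brass nozzle, 58 mm across the foot, 149 mm tall, 0.32 kg, loose. Origin: under its centre.
- jar: Glass jar with aluminium lid, 68 mm across, 62 mm tall, loose. Origin: under its centre.
- mallet: Mallet lying on the bench: white head 95 mm long, 36 mm across, at +x; wooden handle along x, 250 mm over all, loose. Origin: on the bench, under the middle of the handle.
- mould: Black rubber mould block 74 x 50 x 22 mm, loose, on the far side of the pot. Origin: under its centre.
Not all that is in view belongs to the job. What is shaped like the injector but brown, orange or pink is not meant.

How it is judged:
By the outcome, as a careful person would: the job done as asked, in the order asked, and still so for the second after the job is handed in, with the robot touching nothing.
It also fails if it takes over 64 s, if anything falls off the work surface, if the arm or the gripper's body presses on something with over 40 N, if the wrist force passes 120 N, or if a joint passes its speed limit or range.

## Working session

There is one attempt and no reset: what is moved stays moved. The work goes in short steps, each a Python script; the robot and the scene stay as the last script left them, time stands still between calls to the robot, and variables do not carry over. Pictures are saved under pics/ and viewed, and the job is handed in when it is done.

```bash
mkdir -p pics; ls; python3 - <<'E'
from cell import r
import cv2,pickle
s=r.sense();print(s)
for n in("scene","top"):
    c=r.read_camera(n);cv2.imwrite(f"pics/{n}0.png",c["pixels"]);pickle.dump(c,open(f"{n}0.pkl","wb"))
    print(n,c["vertical_fov"],c["cx"],c["cy"],c["eye"],c["attitude"])
E
```

```text
pics
{'clock': 0.0, 'joints': array([ 1.14481809,  0.4118931 , -0.0127157 ,  1.59708261,  0.00560054,
        1.13428053, -0.08219281]), 'qd': array([ 0.0004794 ,  0.00110661,  0.00109822, -0.00046942, -0.00048951,
       -0.00088868, -0.00062475]), 'tau': array([-2.35031812e-04, -5.87948155e+01,  6.41390271e-01, -2.91076255e+01,
       -5.38906537e-02,  1.79705734e-02,  1.14778240e-04]), 'tool_pos': array([ 0.21866362, -0.58497975,  0.24379748]), 'tcp_rot': array([[ 9.36664670e-01,  3.50226839e-01, -6.76151249e-04],
       [ 3.50227473e-01, -9.36663506e-01,  1.48090640e-03],
       [-1.14673032e-04, -1.62391945e-03, -9.99998675e-01]]), 'ft_force': array([ 0.36466013, -1.09229003, -0.497408  ]), 'wrist_torque': array([-0.00142787,  0.03556329, -0.00727013]), 'gripper_width': 0.9998778964954386}
scene 47.421822255442805 321.48117916705974 237.6639208255094 [0.14393732 0.12714224 1.20900591] [[-0.14601913 -0.93702337  0.31727845]
 [-0.98928112  0.13793862 -0.04791456]
 [ 0.00113211 -0.32087402 -0.94712121]]
top 52.13893453434214 316.86631730331754 238.2077735985636 [0.34589964 0.05843335 1.23848242] [[ 0.02400046 -0.99211188  0.12303653]
 [-0.99969076 -0.02301621  0.00941498]
 [-0.00650888 -0.12322445 -0.99235748]]
```

View pics/scene0.png

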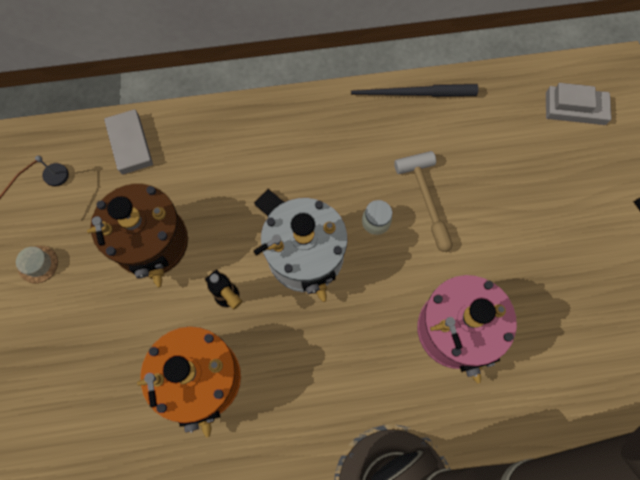

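View pics/top0.png

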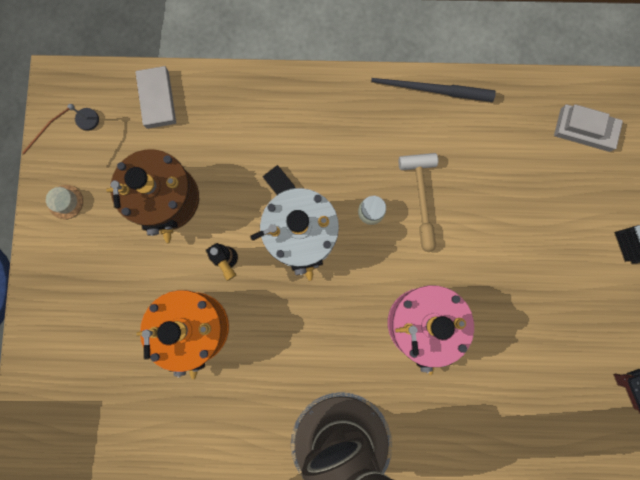

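The white injector shows at about (298,228) in the top picture and (304,240) in the scene one, with its lever pointing left (+y). The torch is just in front-left at (222,258). I'll enlarge both views.

```bash
cat >h.py <<'E'
import numpy as np,cv2,pickle
def f(c): return 240/np.tan(np.radians(c["vertical_fov"])/2)
def pt_z(c,u,v,z,eye=None,A=None):
    eye=c["eye"] if eye is None else eye; A=c["attitude"] if A is None else A
    d=np.asarray(A)@np.array([(u-c["cx"])/f(c),(v-c["cy"])/f(c),1]); return np.asarray(eye)+d*(z-eye[2])/d[2]
def cloud(c,eye=None,A=None):
    eye=c["eye"] if eye is None else eye; A=c["attitude"] if A is None else A
    v,u=np.mgrid[:480,:640];d=c["depth"]
    p=np.stack([(u-c["cx"])/f(c)*d,(v-c["cy"])/f(c)*d,d],-1)@np.asarray(A).T+eye
    p[d==0]=np.nan; return p
E
python3 - <<'E'
from h import *
for n,(u,v) in dict(top=(300,228),scene=(300,242)).items():
    c=pickle.load(open(n+"0.pkl","rb"))
    im=c["pixels"][v-60:v+60,u-70:u+70];cv2.imwrite(f"pics/{n}0z.png",cv2.resize(im,None,fx=5,fy=5,interpolation=cv2.INTER_CUBIC))
    p=cloud(c)[v-60:v+60,u-70:u+70]; 
    g=im.max(-1)
    k=(np.abs(p[...,2]-.229)<.006)&(g<70); print(n,"knob",k.sum(),np.nanmedian(p[k],0),np.mean(np.argwhere(k),0)[::-1]+[u-70,v-60])
    lid=(np.abs(p[...,2]-.143)<.006); q=p[lid][:,:2]
    (cx,cy),rad=cv2.minEnclosingCircle(q.astype(np.float32)); print("lid",lid.sum(),cx,cy,rad,np.median(p[lid][:,2]))
    l=(np.abs(p[...,2]-.195)<.009)&(g<70); print("lever",np.c_[np.argwhere(l)[:,::-1]+[u-70,v-60],p[l].round(3)][:40])
E
```

```text
top knob 372 [0.50684975 0.10995348 0.22801412] [297.35215054 220.7311828 ]
lid 3830 0.475318044424057 0.15069058537483215 0.13911402225494385 0.14286691619349956
lever [[2.61e+02 2.31e+02 4.88e-01 1.89e-01 1.96e-01]
 [2.59e+02 2.32e+02 4.85e-01 1.92e-01 1.99e-01]
 [2.60e+02 2.32e+02 4.85e-01 1.90e-01 2.01e-01]
 [2.61e+02 2.32e+02 4.85e-01 1.88e-01 2.00e-01]
 [2.62e+02 2.32e+02 4.86e-01 1.86e-01 1.98e-01]
 [2.56e+02 2.33e+02 4.83e-01 1.99e-01 1.98e-01]
 [2.57e+02 2.33e+02 4.83e-01 1.97e-01 1.98e-01]
 [2.58e+02 2.33e+02 4.83e-01 1.94e-01 2.00e-01]
 [2.59e+02 2.33e+02 4.83e-01 1.92e-01 1.98e-01]
 [2.61e+02 2.33e+02 4.83e-01 1.88e-01 2.01e-01]
 [2.62e+02 2.33e+02 4.84e-01 1.86e-01 1.97e-01]
 [2.63e+02 2.33e+02 4.84e-01 1.85e-01 1.92e-01]
 [2.54e+02 2.34e+02 4.81e-01 2.03e-01 1.99e-01]
 [2.55e+02 2.34e+02 4.81e-01 2.01e-01 1.98e-01]
 [2.56e+02 2.34e+02 4.81e-01 1.98e-01 2.01e-01]
 [2.57e+02 2.34e+02 4.81e-01 1.97e-01 1.99e-01]
 [2.58e+02 2.34e+02 4.81e-01 1.94e-01 2.00e-01]
 [2.59e+02 2.34e+02 4.81e-01 1.92e-01 1.98e-01]
 [2.60e+02 2.34e+02 4.81e-01 1.90e-01 2.00e-01]
 [2.61e+02 2.34e+02
[... 2382 characters left out ...]
4.79e-01 1.85e-01 2.00e-01]
 [2.67e+02 2.47e+02 4.79e-01 1.83e-01 2.00e-01]
 [2.57e+02 2.48e+02 4.78e-01 2.03e-01 2.03e-01]
 [2.58e+02 2.48e+02 4.79e-01 2.01e-01 2.01e-01]
 [2.59e+02 2.48e+02 4.79e-01 1.99e-01 1.99e-01]
 [2.60e+02 2.48e+02 4.78e-01 1.97e-01 2.02e-01]
 [2.61e+02 2.48e+02 4.78e-01 1.95e-01 2.00e-01]
 [2.62e+02 2.48e+02 4.77e-01 1.93e-01 2.02e-01]
 [2.63e+02 2.48e+02 4.79e-01 1.92e-01 1.95e-01]
 [2.64e+02 2.48e+02 4.76e-01 1.89e-01 2.02e-01]
 [2.65e+02 2.48e+02 4.78e-01 1.88e-01 1.97e-01]
 [2.66e+02 2.48e+02 4.77e-01 1.86e-01 1.98e-01]
 [2.67e+02 2.48e+02 4.79e-01 1.84e-01 1.91e-01]
 [2.55e+02 2.49e+02 4.78e-01 2.07e-01 2.01e-01]
 [2.56e+02 2.49e+02 4.77e-01 2.05e-01 2.02e-01]]
```

```bash
ls pics
```

```text
scene0.png
scene0z.png
top0.png
top0z.png
```

View pics/top0z.png

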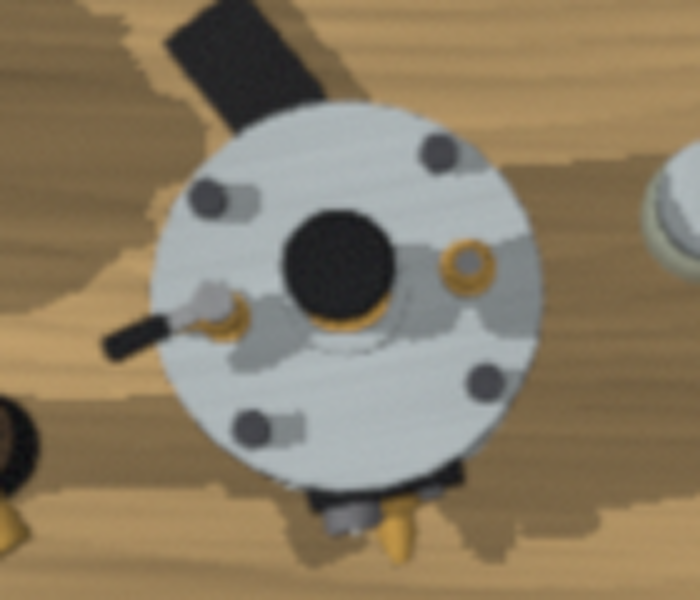

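```bash
python3 - <<'E'
from h import *
for n,(u,v) in dict(top=(300,228),scene=(300,242)).items():
    c=pickle.load(open(n+"0.pkl","rb"))
    P=cloud(c); g=c["pixels"].max(-1)
    W=np.zeros((480,640),bool);W[v-60:v+60,u-70:u+70]=1
    k=W&(np.abs(P[...,2]-.229)<.006)&(g<70)
    K=P[k][:,:2]; (x,y),R=cv2.minEnclosingCircle(K.astype(np.float32)); print(n,"knob",x,y,R)
    kn=np.array([x,y])
    l=W&(np.abs(P[...,2]-.2)<.005)&(g<70)&(P[...,1]>.16); L=P[l][:,:2]
    b=cv2.minAreaRect(L.astype(np.float32)); print("lever",b, P[l][:,2].mean()); print(cv2.boxPoints(b).round(4))
    # lid top
    lid=W&(np.abs(P[...,2]-.143)<.004)&(np.hypot(*(np.moveaxis(P[...,:2],-1,0)-kn[:,None,None]))<.11)
    h=cv2.convexHull(P[lid][:,:2].astype(np.float32))
    print("lid fit",cv2.fitEllipse(h))
    # screws
    s=W&(np.abs(P[...,2]-.158)<.005)&(g<110)
    nl,lab,st,ce=cv2.connectedComponentsWithStats(s.astype(np.uint8))
    for i in range(1,nl):
        if st[i,4]>8:
            m=P[lab==i].mean(0); d=m[:2]-kn; print("blob",ce[i].round(1),st[i,4],m.round(4),np.hypot(*d).round(4),np.degrees(np.arctan2(d[1],d[0])).round(1))
    # pin/hinge region points
    for zz in(.164,.193):
        s=W&(np.abs(P[...,2]-zz)<.006)
        nl,lab,st,ce=cv2.connectedComponentsWithStats(s.astype(np.uint8))
        for i in range(1,nl):
            if st[i,4]>6: m=P[lab==i].mean(0);d=m[:2]-kn;print(zz,ce[i].round(1),st[i,4],m.round(4),np.hypot(*d).round(4),np.degrees(np.arctan2(d[1],d[0])).round(1))
E
```

```text
top knob 0.5071476697921753 0.10980962216854095 0.02334219217300415
lever ((0.4786781072616577, 0.1967764049768448), (0.009897207841277122, 0.025529373437166214), 26.621835708618164) 0.19937199405370293
[[0.4685 0.206 ]
 [0.48   0.1831]
 [0.4888 0.1876]
 [0.4774 0.2104]]
lid fit ((0.5070831775665283, 0.11091291159391403), (0.17602916061878204, 0.17656473815441132), 125.1251449584961)
blob [317.4 198.1] 40 [0.5704 0.0698 0.1585] 0.0748 -32.3
blob [271.1 207.3] 41 [0.547  0.1726 0.1588] 0.0744 57.6
blob [326.8 244.1] 42 [0.4672 0.0464 0.1589] 0.075 -122.2
blob [280.  253.3] 42 [0.4442 0.1493 0.1587] 0.0743 147.9
0.164 [317.1 198. ] 27 [0.5702 0.0702 0.1599] 0.0745 -32.1
0.164 [270.4 207.3] 35 [0.5468 0.1742 0.1601] 0.0756 58.3
0.164 [322.8 220.5] 54 [0.5193 0.0564 0.1618] 0.0548 -77.2
0.164 [272.3 232.8] 26 [0.4888 0.1674 0.1651] 0.0605 107.7
0.164 [326.1 243.9] 31 [0.4674 0.0479 0.1597] 0.0736 -122.7
0.164 [279.2 253.3] 32 [0.4441 0.151  0.16  ] 0.0753 146.9
0.193 [266.4 231.1] 114 [0.4879 0.1771 0.1958] 0.07 105.9
scene knob 0.505678653717041 0.10921511799097061 0.023349091410636902

[... 436 characters left out ...]
ob [329.3 227.2] 39 [0.5157 0.055  0.1591] 0.0551 -79.5
blob [278.6 247.3] 16 [0.4884 0.1626 0.1575] 0.0561 107.9
blob [337.2 249.4] 60 [0.4664 0.0464 0.1587] 0.074 -122.0
blob [288.  267.7] 63 [0.4428 0.1492 0.1594] 0.0745 147.5
0.164 [318.4 203.5] 46 [0.5701 0.0696 0.1602] 0.0756 -31.6
0.164 [270.2 220.5] 41 [0.5473 0.1725 0.16  ] 0.0758 56.7
0.164 [329.2 225.2] 58 [0.5189 0.0548 0.1624] 0.056 -76.3
0.164 [274.9 246.2] 58 [0.4894 0.1695 0.1653] 0.0624 105.1
0.164 [337.5 248.7] 38 [0.4674 0.0457 0.1606] 0.0742 -121.1
0.164 [287.6 267.2] 52 [0.4437 0.1499 0.1602] 0.0742 146.7
0.193 [273.5 240.3] 91 [0.4916 0.1693 0.1958] 0.0618 103.2
0.193 [260.8 250.9] 32 [0.4739 0.1964 0.1951] 0.0928 110.0
```

Both cameras agree. The pot axis is at (0.507, 0.110), and the four screws sit at 75 mm giving a yaw of about 12.5°. The lever grip is 36 mm from the hinge, at about 117°, so the vent is at about 1.31. I'll push the lever along its arc with closed fingers.

```bash
cat >>h.py <<'E'
C=np.array([.5068,.1099]);YAW=np.radians(12.5)
H=C+.056*np.array([np.cos(YAW+np.pi/2),np.sin(YAW+np.pi/2)])
def fr(a,sg=1):
    y=sg*np.array([np.cos(a),np.sin(a),0]);z=np.array([0,0,-1.]);return np.stack([np.cross(y,z),y,z],1)
def lev(v,off,rad=.040,z=.200):
    th=YAW+np.pi-v; u=np.array([np.cos(th),np.sin(th)]); n=np.array([np.cos(th-np.pi/2),np.sin(th-np.pi/2)])
    return np.r_[H+rad*u+off*n,z], th-np.pi/2
E
python3 - <<'E'
from h import *
from cell import r
print(H)
for sg in(1,-1):
    for v in(1.31,.6,0,-.1):
        p,a=lev(v,.0195); q=r.solve_ik(p,fr(a,sg)); print(sg,v,p.round(3),None if q is None else q.round(2))
E
```

```text
[0.49467938 0.16457258]
1 1.31 [0.494 0.209 0.2  ] [ 0.34  0.56 -1.15  1.81  0.57  1.14 -0.52]
1 0.6 [0.465 0.198 0.2  ] [ 0.38  0.5  -1.15  1.89  0.51  1.09  0.22]
1 0 [0.451 0.175 0.2  ] [ 0.44  0.46 -1.16  1.93  0.48  1.07  0.87]
1 -0.1 [0.451 0.171 0.2  ] [ 0.46  0.46 -1.17  1.94  0.48  1.07  0.97]
-1 1.31 [0.494 0.209 0.2  ] [-1.37  0.6   1.26  1.92 -0.64  1.12 -2.51]
-1 0.6 [0.465 0.198 0.2  ] [ 0.23  0.4  -0.92  1.89  0.37  1.03 -2.79]
-1 0 [0.451 0.175 0.2  ] [ 0.3   0.36 -0.94  1.94  0.35  1.01 -2.15]
-1 -0.1 [0.451 0.171 0.2  ] [ 0.32  0.36 -0.96  1.94  0.35  1.01 -2.05]
```

```bash
python3 - <<'E'
from h import *
from cell import r
r.close_gripper(10)
s=r.sense();p=s["tool_pos"].copy();p[2]=.42
r.move_straight(p,rate=.3)
q,a=lev(1.31,.034)
r.move_ptp(np.r_[q[:2],.42],fr(a))
s=r.sense();print(s["clock"],s["tool_pos"],s["joints"].round(2),s["gripper_width"])
for n in("scene","top"):
    c=r.read_camera(n);cv2.imwrite(f"pics/{n}1.png",c["pixels"])
E
```

```text
5.1583 [0.50695774 0.21485143 0.41982002] [ 0.35  0.39 -1.17  1.45  0.36  1.54 -0.32] 0.002224381219011413
```

View pics/scene1.png

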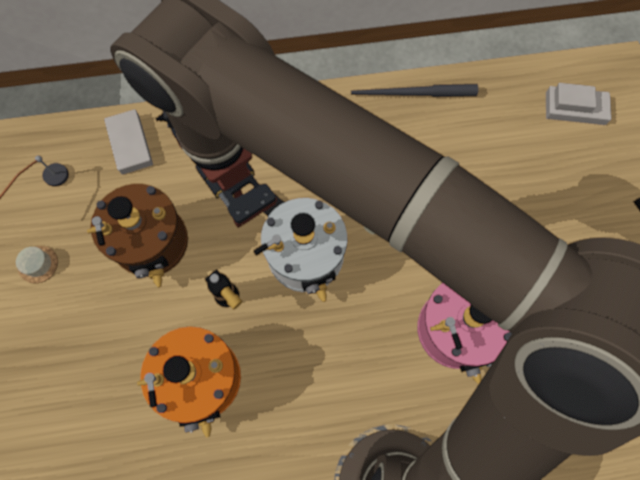

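The gripper is above and behind the lever, whose grip is at (263,248). The elbow is well above the pink pot. Descending beside the lever and pushing along the arc.

```bash
python3 - <<'E'
from h import *
from cell import r
p,a=lev(1.31,.034)
print("down stop",r.move_straight(np.r_[p[:2],.200],fr(a),rate=.15,f_stop=8))
s=r.sense();print(s["clock"],s["tool_pos"],s["ft_force"].round(1))
for v in(1.31,1.05,.8,.6,.4,.2,.08):
    p,a=lev(v,.0195)
    st=r.move_straight(p,fr(a),rate=.06,f_stop=12)
    s=r.sense();print(v,st,round(s["clock"],1),(s["tool_pos"]-p).round(4),s["ft_force"].round(1))
    if st: break
E
```

```text
down stop False
6.875 [0.50677617 0.21606446 0.20076155] [ 0.7  0.1 -0.6]
1.31 False 7.3 [-0.0002 -0.0004  0.0003] [0.2 0.1 0.3]
1.05 False 7.7 [ 0.0002 -0.0001  0.    ] [ 0.1 -0.5  0.1]
0.8 False 8.1 [ 0.0002 -0.0001 -0.    ] [ 0.6  0.7 -0.3]
0.6 False 8.4 [ 0.0002  0.     -0.0001] [-1.  -0.1  0.5]
0.4 False 8.8 [ 0.0002  0.0001 -0.0001] [-0.   0.2 -0.5]
0.2 False 9.1 [ 0.0002  0.     -0.    ] [-0.3  0.2  0.6]
0.08 False 9.4 [0.0002 0.0001 0.    ] [-0.2 -0.1 -0.3]
```

```bash
python3 - <<'E'
from h import *
from cell import r
c=r.read_camera("scene");pickle.dump(c,open("scene2.pkl","wb"));im=c["pixels"][170:310,210:370];cv2.imwrite("pics/scene2.png",cv2.resize(im,None,fx=4,fy=4,interpolation=cv2.INTER_CUBIC))
c=r.read_camera("top");pickle.dump(c,open("top2.pkl","wb"));im=c["pixels"][160:300,210:370];cv2.imwrite("pics/top2.png",cv2.resize(im,None,fx=4,fy=4,interpolation=cv2.INTER_CUBIC))
E
```

```text
(no output)
```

View pics/scene2.png

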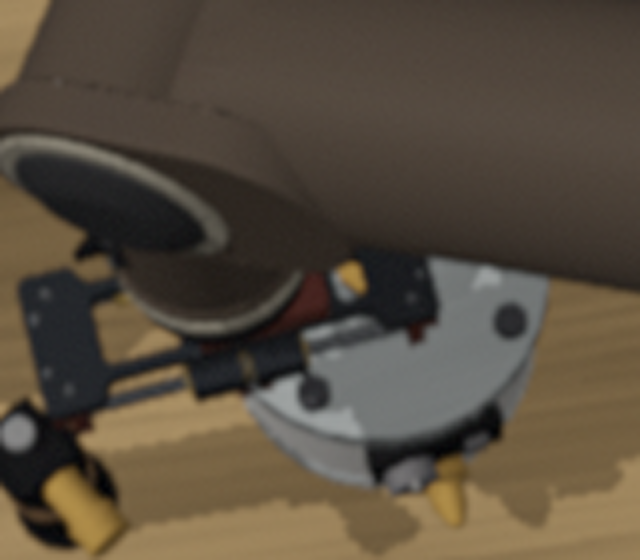

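View pics/top2.png

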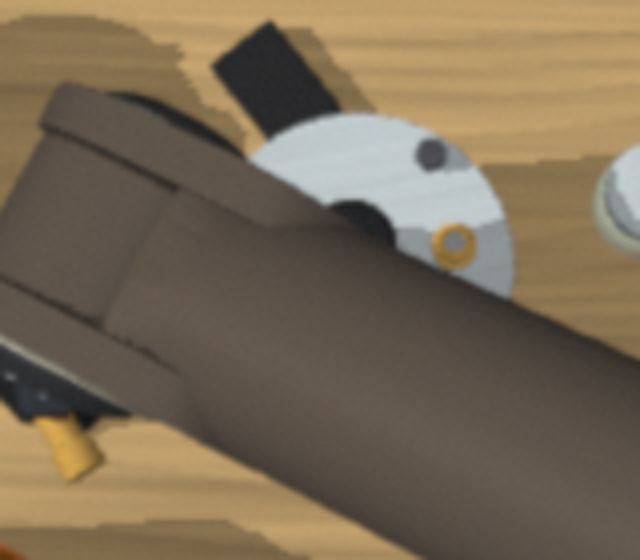

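The lever is hidden by the wrist, and the torch at (20,430) in the crop sits below the gripper without contact. I'll keep pushing in small steps until the stop is felt.

```bash
python3 - <<'E'
from h import *
from cell import r
_,a=lev(0,0); n=np.array([np.cos(a),np.sin(a),0])
for v,o in((0,.0195),(0,.017),(0,.015),(0,.0125),(0,.010),(0,.0075),(0,.005)):
    p,_=lev(v,o)
    st=r.move_straight(p,fr(a),rate=.03,f_stop=7)
    s=r.sense();print(o,st,round(s["clock"],1),round((s["tool_pos"]-p)@n,4),s["ft_force"].round(1),round(s["ft_force"]@n,1))
    if st: break
E
```

```text
0.0195 False 9.8 0.0 [-0.4 -0.2 -0.7] -0.1
0.017 False 10.0 -0.0 [-0.9  0.6  0.2] 0.8
0.015 False 10.3 0.0 [-2.   1.1  0.2] 1.5
0.0125 False 10.5 0.0022 [-2.2  9.2 -3.9] 9.5
0.01 False 10.8 0.0045 [-2.1 15.5 -7.5] 15.6
0.0075 False 11.0 0.0067 [ -3.8  23.3 -10.1] 23.6
0.005 False 11.3 0.0089 [ -3.5  30.7 -15.4] 30.8
```

The finger meets the solid stop at an offset of about 15 mm, with 31 N, so I'm backing off. Next I raise the gripper and check the lever.

```bash
python3 - <<'E'
from h import *
from cell import r
p,a=lev(0,.045)
r.move_straight(p,rate=.1)
r.move_straight(np.r_[p[:2],.36],rate=.25)
# high pose over the pot, tool y along pot +x... check ik
R=r.sense()["tcp_rot"]
for k in(0,1,2,3):
    q=r.solve_ik(np.r_[C,.26],fr(YAW+np.pi/2*k));print(k,None if q is None else q.round(2))
# wrist camera view
s=r.sense();c=r.read_camera("wrist");print(c["hand_eye"].round(3),s["clock"],s["ft_force"].round(1))
cv2.imwrite("pics/wrist3.png",c["pixels"])
c=r.read_camera("scene");cv2.imwrite("pics/scene3.png",cv2.resize(c["pixels"][170:310,210:370],None,fx=4,fy=4,interpolation=cv2.INTER_CUBIC))
E
```

```text
0 [ 0.44  0.36 -0.94  1.79  0.31  1.16 -0.38]
1 [ 0.65  0.54 -1.32  1.78  0.55  1.27  0.98]
2 [ 0.69  0.63 -1.45  1.78  0.65  1.33  2.46]
3 [ 0.24  0.29 -0.67  1.8   0.2   1.12 -1.84]
[[ 0.001 -0.961 -0.278  0.076]
 [ 1.     0.001  0.001  0.   ]
 [-0.001 -0.278  0.961 -0.139]
 [ 0.     0.     0.     1.   ]] 12.6 [-0.7 -0.2 -0.6]
```

View pics/wrist3.png

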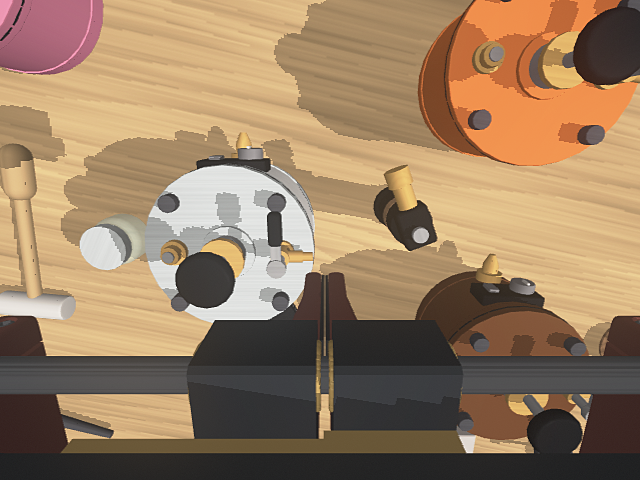

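View pics/scene3.png

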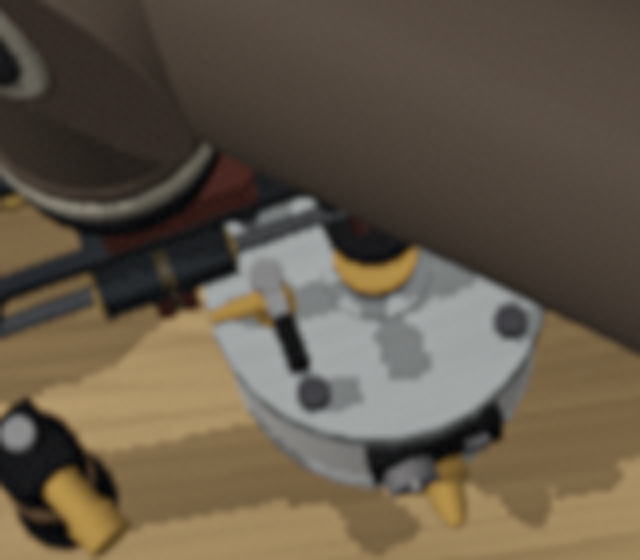

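The lever now points to the front in both views: wrist (275,215–270), scene crop (268,275)→(300,365). I'll measure its angle, then go above the knob.

```bash
python3 - <<'E'
from h import *
from cell import r
def lever(c,eye=None,A=None):
    P=cloud(c,eye,A);g=c["pixels"].max(-1)
    l=(np.abs(P[...,2]-.2)<.005)&(g<75)&(np.hypot(P[...,0]-H[0],P[...,1]-H[1])<.06)&(np.hypot(P[...,0]-C[0],P[...,1]-C[1])>.03)
    nl,lab,st,ce=cv2.connectedComponentsWithStats(l.astype(np.uint8))
    i=1+np.argmax(st[1:,4]);L=P[lab==i]; m=L.mean(0)
    d=np.linalg.svd(L[:,:2]-m[:2])[2][0]; d*=np.sign(d@(m[:2]-H))
    print("n",st[i,4],m.round(4),"vent by hinge",round(YAW+np.pi-np.arctan2(*(m[:2]-H)[::-1])%(2*np.pi),3),"by axis",round(YAW+np.pi-np.arctan2(d[1],d[0])%(2*np.pi),3))
lever(r.read_camera("scene"))
s=r.sense();c=r.read_camera("wrist");X=np.eye(4);X[:3,:3]=s["tcp_rot"];X[:3,3]=s["tool_pos"];X=X@c["hand_eye"]
lever(c,X[:3,3],X[:3,:3])
P=cloud(c,X[:3,3],X[:3,:3]);g=c["pixels"].max(-1)
k=(np.abs(P[...,2]-.229)<.005)&(g<75)&(np.hypot(P[...,0]-C[0],P[...,1]-C[1])<.04);(x,y),R=cv2.minEnclosingCircle(P[k][:,:2].astype(np.float32));print("knob",x,y,R,np.median(P[k][:,2]))
r.move_ptp(np.r_[C,.30],fr(YAW)); s=r.sense();print(s["clock"],s["tool_pos"],s["joints"].round(2))
E
```

```text
n 65 [0.4579 0.1559 0.2001] vent by hinge -0.015 by axis 0.028
n 438 [0.4585 0.1575 0.1987] vent by hinge 0.025 by axis 0.003
knob 0.5073735117912292 0.11092212051153183 0.0240483395755291 0.22730497951223558
13.9333 [0.50653335 0.11049846 0.29990766] [ 0.47  0.32 -0.97  1.73  0.28  1.24 -0.35]
```

The vent measures 0.00–0.03, so it is shut. Starting to pump.

```bash
cat >>h.py <<'E'
def stroke(r):
    lo=np.r_[C,.2165]; st=r.move_straight(lo,rate=.08,f_stop=22); s=r.sense()
    r.sleep(.15); e=r.sense()
    r.move_straight(np.r_[C,.256],rate=.1); r.sleep(.2); t=r.sense()
    print(st,"bottom z",e["tool_pos"][2].round(4),"Fz",s["ft_force"][2].round(1),e["ft_force"][2].round(1),"top Fz",t["ft_force"][2].round(1),"t",round(t["clock"],1))
E
python3 - <<'E'
from h import *
from cell import r
r.move_straight(np.r_[C,.256],fr(YAW),rate=.1,f_stop=6); print(r.sense()["ft_force"].round(1))
stroke(r);stroke(r)
c=r.read_camera("scene");cv2.imwrite("pics/scene4.png",c["pixels"])
c=r.read_camera("top");cv2.imwrite("pics/top4.png",c["pixels"])
E
```

```text
[-0.5 -0.2  0.1]
True bottom z 0.2193 Fz 11.6 10.3 top Fz -0.2 t 15.9
True bottom z 0.2193 Fz 10.1 10.5 top Fz 0.4 t 17.2
```

View pics/scene4.png

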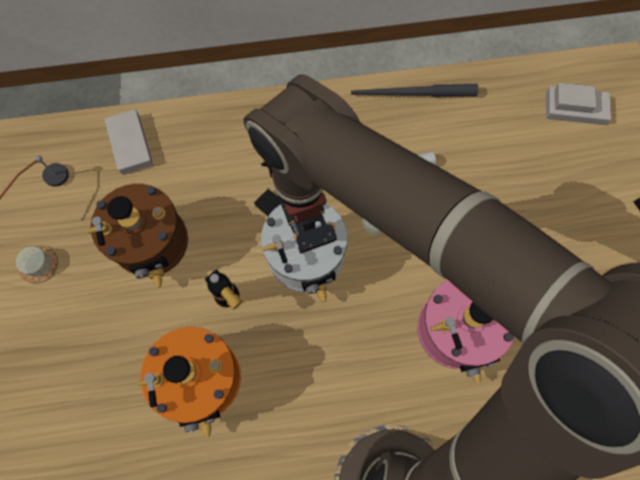

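View pics/top4.png

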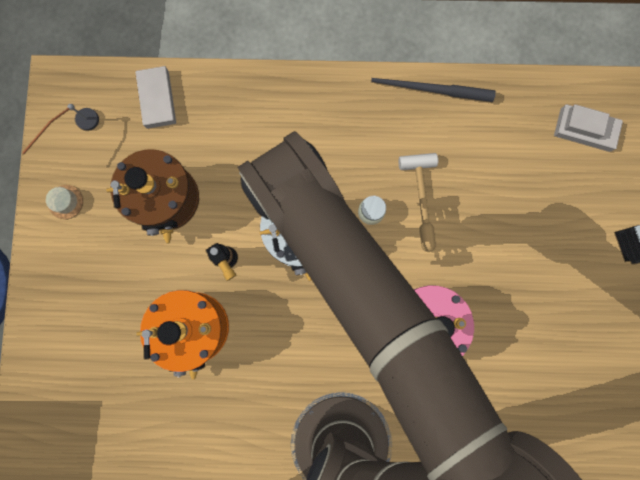

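Full strokes are confirmed: they stop at a tip height of 197 mm with 10 N. The arm hides the pin in both views. I'll do 6 more, since extra strokes do no harm, then lift and look with the wrist camera.

```bash
cat >look.py <<'E'
from h import *
from cell import r
import sys
s=r.sense();c=r.read_camera("wrist");X=np.eye(4);X[:3,:3]=s["tcp_rot"];X[:3,3]=s["tool_pos"];X=X@c["hand_eye"]
cv2.imwrite(f"pics/wrist{sys.argv[1]}.png",c["pixels"])
P=cloud(c,X[:3,3],X[:3,:3]); pin=C-.056*np.array([-np.sin(YAW),np.cos(YAW)])
m=np.hypot(P[...,0]-pin[0],P[...,1]-pin[1])<.012
z=P[...,2][m]; print(s["clock"],"pin xy",pin.round(3),m.sum(),"z top pct",np.percentile(z,[50,80,90,95,99]).round(4)) if m.sum() else print("pin not seen")
v,u=np.argwhere(m).mean(0) if m.sum() else (0,0); print("px",u,v)
E
python3 - <<'E'
from h import *
from cell import r
for i in range(6): stroke(r)
r.move_straight(np.r_[C,.36],rate=.25)
p,a=lev(0,.045); r.move_ptp(np.r_[p[:2],.36],fr(a))
E
python3 look.py 5
```

```text
True bottom z 0.2194 Fz 9.7 11.0 top Fz -0.0 t 18.7
True bottom z 0.2194 Fz 11.1 11.3 top Fz 0.0 t 20.0
True bottom z 0.2192 Fz 11.0 10.2 top Fz -0.2 t 21.4
True bottom z 0.2194 Fz 11.2 10.8 top Fz 0.5 t 22.7
True bottom z 0.2193 Fz 10.2 11.1 top Fz 0.9 t 24.1
True bottom z 0.2192 Fz 10.5 10.6 top Fz -0.0 t 25.4
27.15 pin xy [0.519 0.055] 571 z top pct [0.159  0.1794 0.1806 0.1811 0.1817]
px 169.14185639229422 253.7460595446585
```

View pics/wrist5.png

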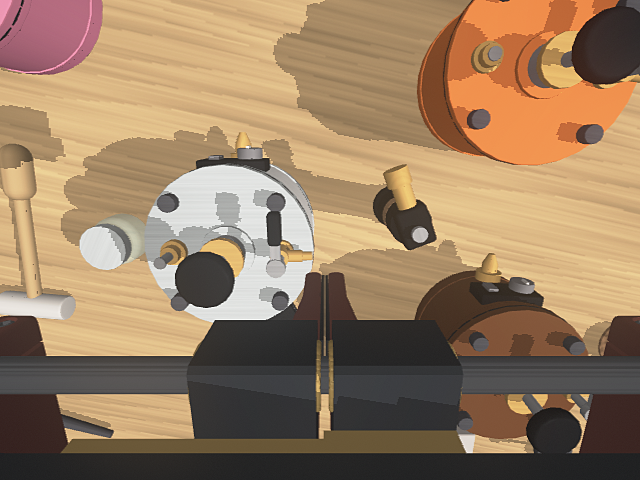

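The pin now stands clearly out, its head at (162,257), top at about 181 mm. This camera reads about 1.5 mm low on the knob. Three more strokes will show whether it rises any further.

```bash
python3 - <<'E'
from h import *
from cell import r
r.move_ptp(np.r_[C,.30],fr(YAW)); r.move_straight(np.r_[C,.256],rate=.1,f_stop=6)
for i in range(3): stroke(r)
r.move_straight(np.r_[C,.36],rate=.25)
p,a=lev(0,.045); r.move_ptp(np.r_[p[:2],.36],fr(a))
E
python3 look.py 6
python3 - <<'E'
from h import *
from cell import r
s=r.sense();c=r.read_camera("wrist");X=np.eye(4);X[:3,:3]=s["tcp_rot"];X[:3,3]=s["tool_pos"];X=X@c["hand_eye"]
P=cloud(c,X[:3,3],X[:3,:3]);g=c["pixels"].max(-1)
k=(np.abs(P[...,2]-.229)<.006)&(np.hypot(P[...,0]-C[0],P[...,1]-C[1])<.04);print("knob z",np.median(P[k][:,2]))
pin=C-.056*np.array([-np.sin(YAW),np.cos(YAW)])
k=(P[...,2]>.172)&(np.hypot(P[...,0]-pin[0],P[...,1]-pin[1])<.015);print("pin head",k.sum(),np.median(P[k],0))
l=(np.abs(P[...,2]-.2)<.005)&(g<75)&(np.hypot(P[...,0]-H[0],P[...,1]-H[1])<.06)&(np.hypot(P[...,0]-C[0],P[...,1]-C[1])>.03);print("lever",np.median(P[l],0))
# stand clear and look at everything
q=s["joints"]; r.move_ptp([.219,-.585,.40],fr(np.radians(-69.5)))
c=r.read_camera("top");pickle.dump(c,open("top7.pkl","wb"));cv2.imwrite("pics/top7.png",c["pixels"])
P=cloud(c);k=(P[...,2]>.172)&(np.hypot(P[...,0]-pin[0],P[...,1]-pin[1])<.015);print("top pin",k.sum(),np.median(P[k],0))
c=r.read_camera("scene");P=cloud(c);k=(P[...,2]>.172)&(np.hypot(P[...,0]-pin[0],P[...,1]-pin[1])<.015);print("scene pin",k.sum(),np.median(P[k],0))
print(r.sense()["clock"])
E
```

```text
True bottom z 0.2192 Fz 10.2 11.6 top Fz -0.5 t 30.3
True bottom z 0.2191 Fz 10.7 11.3 top Fz -0.2 t 31.7
True bottom z 0.2191 Fz 10.3 10.9 top Fz -0.3 t 33.0
34.7417 pin xy [0.519 0.055] 573 z top pct [0.1589 0.1792 0.1807 0.1812 0.1819]
px 169.0890052356021 253.72600349040138
knob z 0.22733359967473854
pin head 142 [0.51923835 0.05719252 0.1802689 ]
lever [0.45847736 0.15759321 0.19881624]
top pin 21 [0.51960163 0.05609452 0.18148476]
scene pin 31 [0.51904472 0.05535301 0.18200301]
37.8167
```

View pics/top7.png

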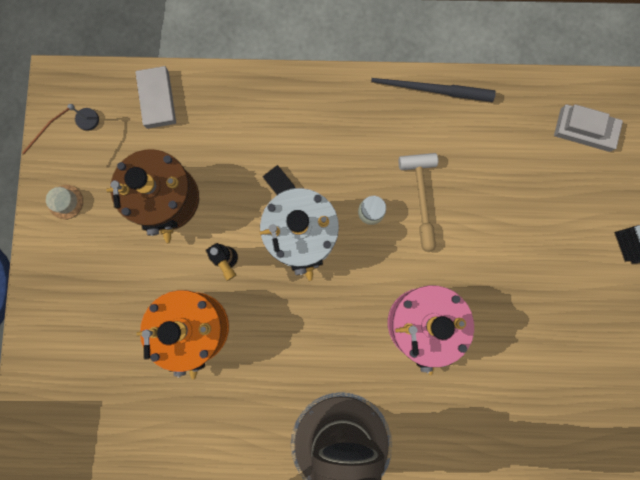

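The pin did not rise further: its top is at 181.5–182 mm in the fixed cameras. The lever is shut, at (277,242) in the top picture. Torch (222,258), jar (373,209), mallet (420,165) and mould (280,181) are where they were, and the arm is clear.

```bash
python3 -c "
from cell import r
r.sleep(.3);r.sign_off()"
```

```text
the job is handed in; nothing more can be done
```

The wax injector is ready: the bleed lever is shut, the pressure pin is fully out, and the job is handed in at about 38 s on the clock.

- **Bleed lever:** I pushed it along its arc with closed fingers until it met its stop, with about 31 N at the fingertips. Afterwards the cameras put the vent between -0.02 and 0.03 rad, and the lever had not moved after the pumping.
- **Pumping:** I gave the knob 11 full strokes, each down to its solid stop, pressing only from above.
- **Pressure pin:** Its top reads 181.5–182 mm in the fixed cameras, against a nominal 182 mm. Wrist-camera readings after 8 and 11 strokes were the same, so it rises no further.
- **Disagreement:** The wrist camera showed the pin at about 180.3 mm. It also reads the knob about 1.7 mm low, so this matches the fixed cameras.
- **Surroundings:** In the last top picture the torch, jar, mallet and mould looked unmoved, and the arm was clear of everything.

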